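Book in two hardness reference blocks on the sprung check-in stand

ROBOT

A 7-joint arm with a two-finger parallel gripper is mounted at the origin on a cart in front of the work surface, level with it; the furniture and walls round the work are solid. World frame = base frame: x ahead of the robot, y to its left, z up, the work surface at z = 0. Lengths are in m, angles in rad, forces in N, time in s.
With the tool pointing down it reaches from about 0.35 to 0.9 m from the base axis. Payload 8.1 kg.
Tool frame: the origin (TCP) lies at the very end of the fingers, on their centre line; the grasp point (between the pads) lies 19 mm behind it (arm.grip_depth is the distance from the TCP to the grasp point, in m); x points along the fingers, z is the direction in which the jaws open and shut, and the axes are right-handed (so a half turn about x gives the same grasp; the last joint's range is limited). The gripper opens to 92 mm and grips with 3 to 60 N. Pads are 19 mm wide; open, the fingers measure 130 mm over their backs; the gripper's body (75 mm by 190 mm) begins 47 mm behind the grasp point.
Start: joints at [1.049, 0.434, 0.025, 1.573, -0.012, 1.134, -0.075], TCP at [0.254, -0.571, 0.227] pointing down, gripper open.
Joint ranges: [-2.62, 2.62], [-0.44, 2.09], [-1.27, 1.32], [0.08, 2.57], [-1.32, 4.46], [0.12, 2], [-2.74, 2.74]. Speed limits (rad/s): [2.22, 2.22, 3.01, 3.01, 3.14, 3.14, 3.14].

INTERFACE

Orientations are given as a rotation vector (axis times angle).
In Python, from cell import status, cams, arm gives the robot as it stands. The module is installed in compiled form; this text tells all that it offers.
- The arm moves only by the tool step_arm, never from a script. Its argument "rows" is a list of rows, each a list of 7 numbers: the gripper command: -1 is fully open, 1 is shut, values between are in proportion, then the shift along the tool's x, y, z as a fraction of full scale, then the turn, a rotation vector about the tool's x, y, z as a fraction of full scale. In form: [[grip, x, y, z, rx, ry, rz], ...]. A call has 1 to 12 rows; each row is the pose to reach, as a shift and turn from the pose commanded when the call began, along the tool's axes at that moment; what a row does not reach only later rows make up. Full scale, the value 1, is 80 cm for a shift and 60 degrees for a turn. A row lasts 1/12 s, in which the tool goes at most 41.7 mm and 7.16 degrees, less where a joint would pass 70% of its speed; a pose out of reach is approached as far as the arm can. A call with a number of a shift or a turn outside -1 to 1 is refused whole. A call with a gripper value outside its range is refused whole. The fingers move at their own pace and stop on an object; "newtons" is the grip in N (left out, the last holds). Time passes only in rows, so rows that repeat a pose let the fingers close. It gives the time, the measured TCP pose, the force and the opening at its end, in the units of the state.
- status.observe(): the state, without advancing time (a new reading comes with each control period).
- cams.get_image(name): name is "side" or "top"; returns a dict with "pixels" (384x512x3 uint8, red, green, blue), "range_z" (384x512 float32, m along the optical axis (not along the pixel's ray), 0 where there is no reading), "camera_matrix" (3x3 intrinsics, pixels), "eye" and "attitude" of the camera in the world. Camera axes: x right, y down, z forward; pixel columns grow to the right and rows downward; lengths in m; the calibration is good to about 2 mm. A picture is of the moment at which its call begins.
- arm.sign_off(): hands the job in, once; it reports no verdict.
The state is a dict: "clock": time; "joints": joint angles; "dq": joint speeds; "joint_efforts": joint torques, N m; "position": TCP position; "ee_rot": TCP orientation; "force": force on the tool from outside, world axes, zero at the start; "ft_torque": the same for the moment, N m; "width": opening from 0.0 (shut) to 1.0 (fully open).
Only numpy, scipy, OpenCV 4.12 (cv2) and the standard library are available. Lean on these libraries where they do the work, as an engineer would, in place of code of your own. Each camera call takes 0.05 s, during which the arm holds its last target.

TASK

Four blocks lie on the sprung seats of the check-in stand; two of them are due for today's hardness check. With the fingertips press gently down on the top of the small round block until its seat is right down, let it spring back up, then do the same with the long rectangular block and withdraw. Pick nothing up, do not push the blocks along their seats, and leave the large round block, the vee block and the other things on the desk alone.

Things in the scene. Friction and masses are not known exactly. Their poses are not given: they have to be found in the camera images.
- stand: Fixed check-in stand on the desk: grey base plate 150 mm deep (its x) by 420 mm wide (its y), top at 22 mm, with four separate sprung seats in a row, centred at its x = 0 and y = +150, +50, -50, -150 mm. Each seat is a black rubber-faced plate 116 mm (x) by 78 mm (y). The blocks lie loose on the seats. Origin: centre of its underside, on the desk, z up.
- seat_level (a point): Middle of the row of seats on the stand, at the height of the seats' top faces when up (42 mm above the desk). Each seat slides straight down 8 mm to a hard stop and springs back; its block is booked in from 5 mm down. Pushing a block down takes 2 to 7 N to start, 5 to 10 N at the stop; more than 30 N harms it.
- small_round: The small round hardness reference block: plain flat steel disc, 50 mm diameter, 12 mm thick, top 54 mm above the desk. It rests on one of the four seats of the stand (any of them). Origin: centre of its underside, z up, 42 mm above the desk while the seat is up. To be booked in first.
- long_block: The long rectangular hardness reference block: plain steel bar, 42 mm (its x) by 100 mm (its y) by 16 mm thick, top 58 mm above the desk, lying with its length across the stand's depth. It rests on one of the four seats of the stand (any of them). Origin: centre of its underside, z up, 42 mm above the desk while the seat is up. To be booked in second.
- large_round: The large round hardness reference block: plain flat steel disc like the small one but 64 mm diameter, 15 mm thick. Not due: leave alone. It rests on one of the four seats of the stand (any of them). Origin: centre of its underside, z up, 42 mm above the desk while the seat is up.
- vee_block: Steel vee block, 46 mm (its x) by 50 mm (its y) by 40 mm high with a vee groove in its top, top 82 mm above the desk. Not due: leave alone. It rests on one of the four seats of the stand (any of them). Origin: centre of its underside, z up, 42 mm above the desk while the seat is up.
- oiler: Small white oil bottle with a pointed nozzle, 41 mm diameter, 113 mm high, standing loose on the desk behind the stand. Origin: centre of its underside. Leave alone.
- specimen_puck: Black moulded specimen puck, 30 mm diameter, 19 mm high, loose on the desk behind the stand. Origin: centre of its underside. Leave alone.
- brass_weight: Brass knob weight, 38 mm diameter, 70 mm high, loose on the desk behind the stand. Origin: centre of its underside. Leave alone.
- magnifier: Black hand loupe, 34 by 67 by 12 mm, lying loose on the desk to the right of the stand. Origin: centre of its underside. Leave alone.
Things that resemble listed ones, but are neither listed nor needed, are in the scene too. Leave any green or purple look-alike of the small_round alone.

How it is judged:
By the outcome, as a careful person would: the job done as asked, in the order asked, and still so for the second after the job is handed in, with the robot touching nothing.
It also fails if it takes over 42 s, if anything falls off the work surface, if the arm or the gripper's body presses on something with over 40 N, if the wrist force passes 120 N, or if a joint passes its speed limit or range.

## Working session

There is one attempt and no reset: what is moved stays moved. The work goes in short steps, Python scripts to look and compute and a tool call to move; the robot and the scene stay as the last step left them, time stands still between calls to the robot, and variables do not carry over. Pictures are saved under pics/ and viewed, and the job is handed in when it is done.

Besides the shell and the picture viewer there is one more tool, called after "Request:" by a JSON object that holds its "api" and its "payload", one argument or row to a line. step_arm: Moves the arm, as the interface text tells. Its arguments: {"type":"object","properties":{"rows":{"type":"array","items":{"type":"array","items":{"type":"number"}}},"newtons":{"type":"number"}},"required":["rows"]}

```bash
mkdir -p pics
cat > h.py <<'E'
import numpy as np,cv2
from scipy.spatial.transform import Rotation as R
from cell import status,cams,arm
def save(n,fn,crop=None,s=1):
    d=cams.get_image(n); im=d['pixels'][:,:,::-1]
    np.savez('pics/'+fn+'.npz',**{k:np.array(v) for k,v in d.items()})
    if crop: im=im[crop[1]:crop[3],crop[0]:crop[2]]
    im=cv2.resize(im,None,fx=s,fy=s,interpolation=cv2.INTER_CUBIC); cv2.imwrite('pics/'+fn+'.png',im); return d
E
python3 - <<'E'
from h import *
s=status.observe(); print(s)
for n in('top','side'):
    d=save(n,n+'1',s=1.5); print(n,d['eye'],d['attitude'],d['camera_matrix'])
E
```

```text
{'clock': 0.0, 'joints': array([ 1.04939429,  0.43522938,  0.02496757,  1.57408628, -0.01156059,
        1.13400054, -0.07510514]), 'dq': array([ 0.00139982,  0.00324024, -0.00138471,  0.00010773, -0.00134586,
       -0.00059254, -0.00080893]), 'joint_efforts': array([ 2.36184405e-04, -6.67862320e+01,  9.84945372e-01, -3.14468801e+01,
       -6.06125663e-02,  4.31261107e-02,  2.09057107e-04]), 'position': array([ 0.2538988 , -0.5705493 ,  0.22594514]), 'ee_rot': array([ 0.89622281,  1.38013219, -0.89506076]), 'force': array([ 0.15673922, -0.10265029, -0.65845736]), 'ft_torque': array([-0.05118913,  0.00457165, -0.04523043]), 'width': 0.9962649500507603}
top [ 0.3444759  -0.03851662  0.91543791] [-2.15297176  2.10803824 -0.19536499] [[366.88072887   0.         249.6905963 ]
 [  0.         366.88072887 187.44977794]
 [  0.           0.           1.        ]]
side [0.39442841 0.87216415 0.46246589] [-0.23163927  2.55255419 -1.69156978] [[395.80560026   0.         250.77018513]
 [  0.         395.80560026 190.41509523]
 [  0.           0.           1.        ]]
```

View pics/top1.png

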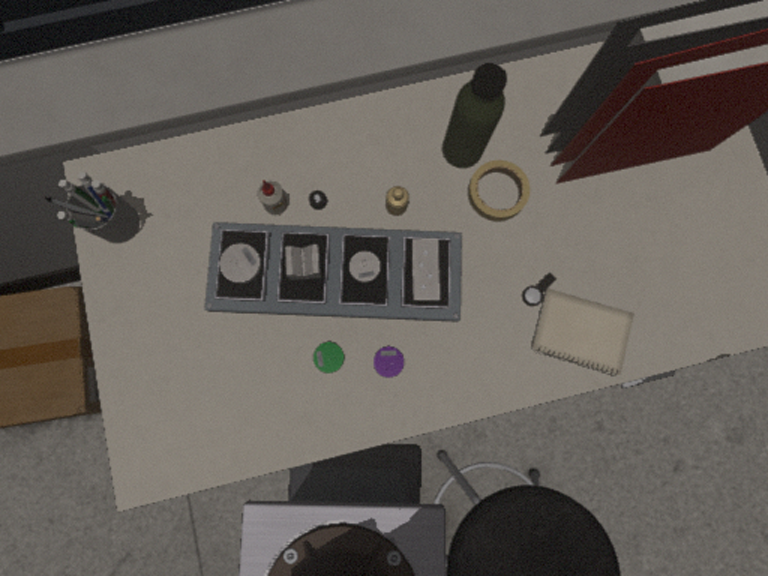

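View pics/side1.png

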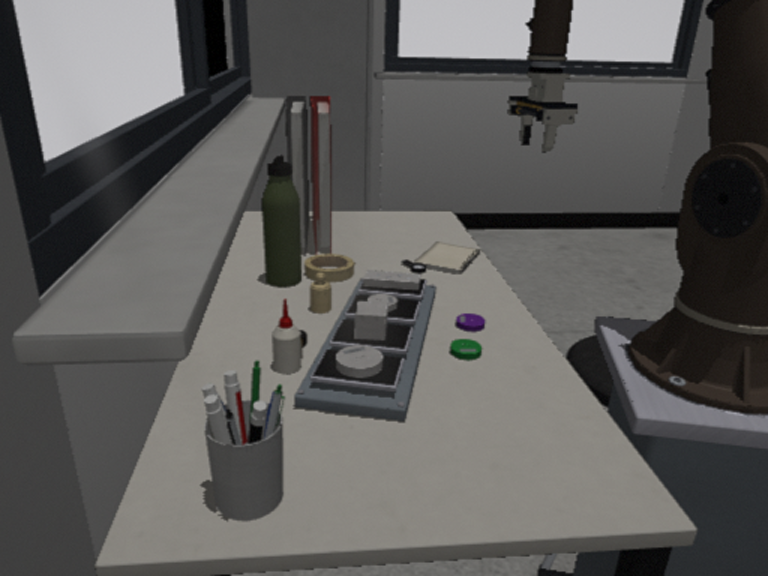

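In the top view (1.5x), the round candidates are:
- steel disc at (240,262), larger
- steel disc at (364,266), smaller
- green disc at (329,357) and purple disc at (389,361), both look-alikes on the desk

The vee block is at (303,261) and the long bar at (426,270). I'll take the steel disc at (364,266) as small_round and check it in a crop with measurements.

```bash
cat >> h.py <<'E'
def cloud(d):
    K=d['camera_matrix'];z=d['range_z'];v,u=np.mgrid[:384,:512]
    P=np.dstack([(u-K[0,2])/K[0,0]*z,(v-K[1,2])/K[1,1]*z,z])
    return P@R.from_rotvec(d['attitude']).as_matrix().T+d['eye']
def ray(d,u,v,z):
    K=d['camera_matrix'];r=R.from_rotvec(d['attitude']).as_matrix()@np.array([(u-K[0,2])/K[0,0],(v-K[1,2])/K[1,1],1])
    return d['eye']+r*(z-d['eye'][2])/r[2]
E
python3 - <<'E'
from h import *
d=np.load('pics/top1.npz'); im=d['pixels'][:,:,::-1]
c=im[145:220,130:315]; cv2.imwrite('pics/crop1.png',cv2.resize(c,None,fx=4.3,fy=4.3,interpolation=cv2.INTER_CUBIC))
W=cloud(d); g=cv2.cvtColor(im,cv2.COLOR_BGR2GRAY)
m=(g>100)&(W[:,:,2]>.03)&(W[:,:,2]<.1); mm=np.zeros_like(m);mm[150:210,140:305]=1;m&=mm.astype(bool)
n,l,st,ce=cv2.connectedComponentsWithStats(m.astype(np.uint8))
for i in range(1,n):
    if st[i,4]>60:
        z=np.median(W[l==i][:,2]); p=np.argwhere(l==i)[:,::-1]
        Q=np.array([ray(d,u,v,z)[:2] for u,v in p]).astype(np.float32)
        print(st[i],ce[i].round(1),'z',z.round(4),'c',ray(d,*ce[i],z).round(4),cv2.minAreaRect(Q*1000))
for u,v in((143,150),(307,156),(306,213),(138,206)): print(W[v,u].round(3), ray(d,u,v,.022).round(4))
s=status.observe(); print(R.from_rotvec(s['ee_rot']).as_matrix().round(3))
E
```

```text
[272 158  21  42 700] [283.3 178.8] z 0.0582 c [ 0.5214 -0.121   0.0582] ((522.4852905273438, -118.6938705444336), (99.83186340332031, 48.181949615478516), 1.2312926054000854)
[145 163  28  25 483] [158.4 175.4] z 0.0571 c [0.5234 0.1772 0.0571] ((523.9999389648438, 175.33396911621094), (61.156402587890625, 60.12977600097656), 46.55508041381836)
[207 163   5  20  75] [209.4 172.6] z 0.0818 c [0.5274 0.0531 0.0818] ((527.7417602539062, 54.05705261230469), (45.1186408996582, 9.248064041137695), 2.240953207015991)
[190 164   5  19  68] [192.3 173.8] z 0.0824 c [0.5236 0.0925 0.0824] ((525.2996215820312, 92.68057250976562), (42.88682174682617, 8.434029579162598), 6.085687160491943)
[233 168  20  20 285] [242.4 176.6] z 0.0544 c [ 0.5254 -0.0233  0.0544] ((523.23681640625, -23.55051612854004), (46.47718048095703, 45.57865524291992), 1.2660598754882812)
[0.595 0.229 0.023] [0.595  0.2289 0.022 ]
[ 0.588 -0.184  0.023] [ 0.5886 -0.1839  0.022 ]
[ 0.445 -0.181  0.019] [ 0.4446 -0.1804  0.022 ]
[0.453 0.23  0.024] [0.4531 0.2309 0.022 ]
[[-0.001  0.914  0.407]
 [ 0.001  0.407 -0.914]
 [-1.    -0.    -0.001]]
```

View pics/crop1.png

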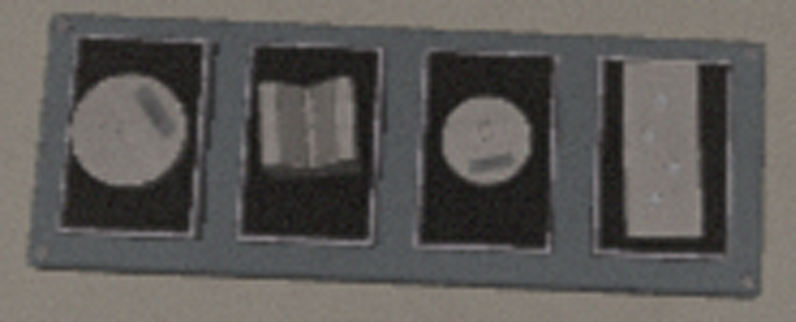

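The crop shows four seats: large disc at left (128,130), vee block (307,122), small disc (487,141) and long bar (662,150). The disc at seat 3 measures about 47 mm across with its top at 54 mm, so it's small_round. The left disc is about 61 mm with its top at 57 mm. I'll move over small_round with the fingers shut.

```bash
cat >> h.py <<'E'
def to(p):
    s=status.observe();T=R.from_rotvec(s['ee_rot']).as_matrix()
    print('clk',s['clock'],'pos',s['position'].round(4),'F',s['force'].round(2),'shift',((T.T@(np.array(p)-s['position']))/.8).round(4),'w',s['width'])
E
python3 - <<'E'
from h import *
d=np.load('pics/top1.npz')
print(ray(d,130+486.5/4.3-.4,145+141/4.3-.4,.054),ray(d,130+662/4.3-.4,145+150/4.3-.4,.058))
to([.523,-.024,.15])
E
```

```text
[ 0.52349592 -0.02411695  0.054     ] [ 0.5197009  -0.12163054  0.058     ]
clk 0.1 pos [ 0.2539 -0.5706  0.226 ] F [-0.33  0.3  -0.23] shift [ 0.0957  0.5851 -0.4874] w 0.994311913524135
```

Request:
{"api": "step_arm", "payload": {
  "rows": [
    [1,0,0.585,-0.4875,0,0,0],
    [1,0,0.585,-0.4875,0,0,0],
    [1,0,0.585,-0.4875,0,0,0],
    [1,0,0.585,-0.4875,0,0,0],
    [1,0,0.585,-0.4875,0,0,0],
    [1,0,0.585,-0.4875,0,0,0],
    [1,0,0.585,-0.4875,0,0,0],
    [1,0,0.585,-0.4875,0,0,0],
    [1,0,0.585,-0.4875,0,0,0],
    [1,0,0.585,-0.4875,0,0,0],
    [1,0,0.585,-0.4875,0,0,0],
    [1,0,0.585,-0.4875,0,0,0]
  ],
  "newtons": 10
}}

```text
clock: 1.1
position: [0.4752, -0.1205, 0.2267]
ee_rot: [0.895, 1.379, -0.896]
force: [1.0, 0.0, -0.2]
width: 0.177
```

```bash
python3 -c "
from h import *
to([.5235,-.024,.12])"
```

```text
clk 1.1 pos [ 0.4752 -0.1205  0.2267] F [ 1.01  0.01 -0.15] shift [ 0.1333  0.1042 -0.0856] w 0.17721937983420227
```

Request:
{"api": "step_arm", "payload": {
  "rows": [
    [1,0,0.08,-0.065,0,0,0],
    [1,0,0.08,-0.065,0,0,0],
    [1,0,0.08,-0.065,0,0,0],
    [1,0,0.08,-0.065,0,0,0],
    [1,0,0.08,-0.065,0,0,0],
    [1,0,0.08,-0.065,0,0,0],
    [1,0,0.08,-0.065,0,0,0]
  ]
}}

```text
clock: 1.68
position: [0.5117, -0.0506, 0.2266]
ee_rot: [0.897, 1.378, -0.898]
force: [0.4, 0.5, -0.5]
width: 0.004
```

```bash
python3 -c "
from h import *
to([.5235,-.024,.08])"
```

```text
clk 1.6833 pos [ 0.5117 -0.0506  0.2266] F [ 0.36  0.49 -0.53] shift [ 0.1833  0.027  -0.0245] w 0.0041839563150140174
```

Request:
{"api": "step_arm", "payload": {
  "rows": [
    [1,0,0.027,-0.0245,0,0,0],
    [1,0.05,0.027,-0.0245,0,0,0],
    [1,0.1,0.027,-0.0245,0,0,0],
    [1,0.14,0.027,-0.0245,0,0,0],
    [1,0.17,0.027,-0.0245,0,0,0],
    [1,0.18,0.027,-0.0245,0,0,0],
    [1,0.18,0.027,-0.0245,0,0,0],
    [1,0.18,0.027,-0.0245,0,0,0],
    [1,0.18,0.027,-0.0245,0,0,0]
  ]
}}

```text
clock: 2.43
position: [0.5253, -0.0225, 0.0844]
ee_rot: [0.897, 1.376, -0.895]
force: [0.1, 0.9, -0.6]
width: 0.009
```

```bash
python3 -c "
from h import *
to([.5235,-.024,.054]);s=status.observe();print(R.from_rotvec(s['ee_rot']).as_matrix().round(3))
save('top','top2',(130,120,330,240),4);save('side','side2',(190,150,320,280),4)"
```

```text
clk 2.4333 pos [ 0.5253 -0.0225  0.0844] F [ 0.14  0.89 -0.6 ] shift [ 0.038  -0.0029  0.0007] w 0.008635196815905232
[[ 0.003  0.914  0.406]
 [-0.     0.406 -0.914]
 [-1.     0.003  0.001]]
```

View pics/top2.png

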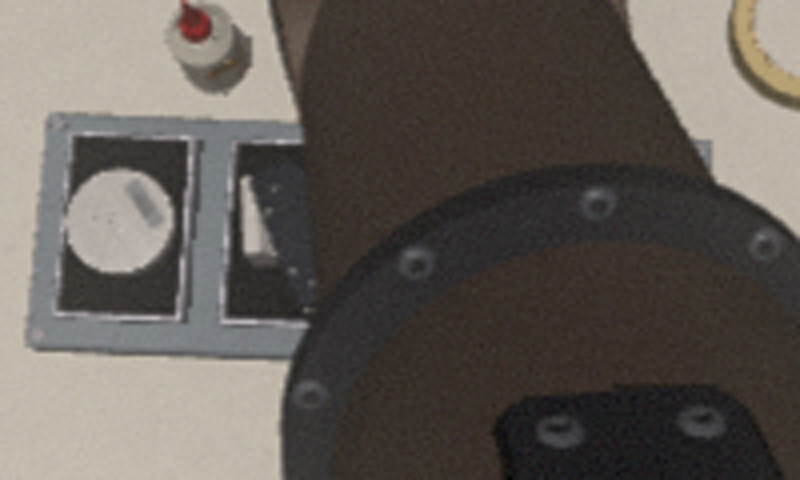

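View pics/side2.png

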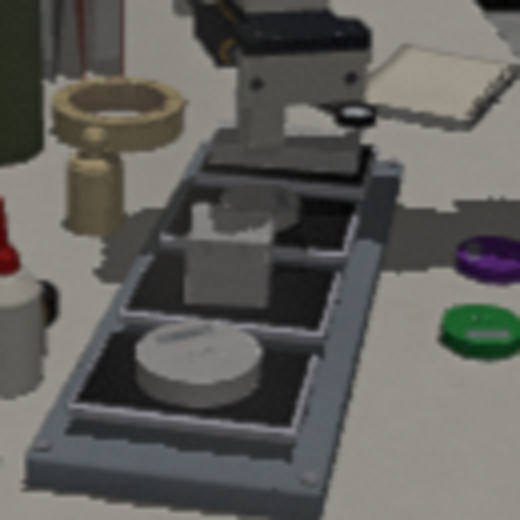

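```bash
python3 -c "
from h import *
d=np.load('pics/side2.npz');Rm=R.from_rotvec(d['attitude']).as_matrix()
for p in([.5253,-.0225,.0844],[.5235,-.024,.054],[.52,-.1216,.058]):
    c=Rm.T@(np.array(p)-d['eye']);u=d['camera_matrix']@c;u=u/u[2];print(u,(u[:2]-[190,150])*4)
W=cloud(d)
for v in range(150,200,3): print(v,W[v,265].round(3),W[v,255].round(3))
cv2.imwrite('pics/s3.png',cv2.resize(d['pixels'][130:220,210:310,::-1],None,fx=6,fy=6))
"
```

```text
[254.24117649 188.07980583   1.        ] [256.96470596 152.31922334]
[254.70683192 199.09022712   1.        ] [258.82732768 196.36090848]
[261.56427118 183.46781621   1.        ] [286.25708471 133.87126482]
150 [0.497 0.022 0.198] [0.519 0.03  0.199]
153 [0.496 0.028 0.193] [0.518 0.033 0.193]
156 [0.493 0.048 0.192] [0.515 0.053 0.192]
159 [0.491 0.065 0.191] [0.511 0.074 0.193]
162 [0.49  0.07  0.186] [0.511 0.076 0.187]
165 [0.49  0.065 0.178] [0.511 0.072 0.178]
168 [0.491 0.058 0.168] [0.512 0.065 0.169]
171 [0.491 0.06  0.162] [0.512 0.066 0.163]
174 [0.491 0.055 0.153] [0.511 0.069 0.156]
177 [ 0.535 -0.323 -0.   ] [ 0.521 -0.001  0.122]
180 [ 0.532 -0.3   -0.002] [ 0.521 -0.004  0.114]
183 [ 0.511 -0.126  0.058] [ 0.521 -0.006  0.105]
186 [ 0.508 -0.106  0.058] [ 0.521 -0.005  0.098]
189 [ 0.508 -0.104  0.05 ] [ 0.534 -0.1    0.049]
192 [ 0.507 -0.101  0.043] [ 0.535 -0.103  0.039]
195 [ 0.505 -0.087  0.04 ] [ 0.532 -0.086  0.038]
198 [ 0.507 -0.108  0.022] [ 0.524 -0.033  0.053]
```

View pics/s3.png

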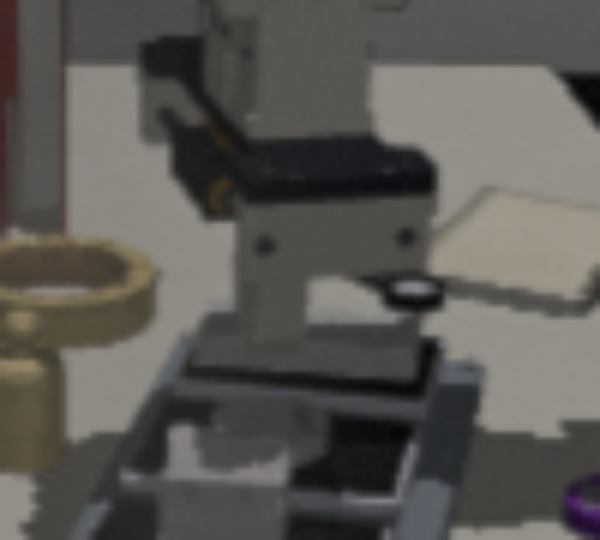

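The side crop shows the fingertip at about (250,187) in full pixels, over the small disc, which matches the projected TCP. I'll correct by a couple of mm and go down.

Request:
{"api": "step_arm", "payload": {
  "rows": [
    [1,0.01,-0.002,0.0005,0,0,0],
    [1,0.02,-0.002,0.0005,0,0,0],
    [1,0.03,-0.002,0.0005,0,0,0],
    [1,0.03,-0.002,0.0005,0,0,0],
    [1,0.03,-0.002,0.0005,0,0,0],
    [1,0.03,-0.002,0.0005,0,0,0],
    [1,0.03,-0.002,0.0005,0,0,0],
    [1,0.03,-0.002,0.0005,0,0,0]
  ]
}}

```text
clock: 3.2
position: [0.523, -0.0231, 0.059]
ee_rot: [0.896, 1.378, -0.895]
force: [0.3, 0.0, -0.4]
width: 0.006
```

```bash
python3 -c "
from h import *
to([.5235,-.024,.046])"
```

```text
clk 3.2 pos [ 0.523  -0.0231  0.059 ] F [ 0.29  0.04 -0.44] shift [0.0162 0.0001 0.0012] w 0.006347623447482949
```

Request:
{"api": "step_arm", "payload": {
  "rows": [
    [1,0.0012,0,0,0,0,0],
    [1,0.0024,0,0,0,0,0],
    [1,0.0036,0,0,0,0,0],
    [1,0.0048,0,0,0,0,0],
    [1,0.006,0,0,0,0,0],
    [1,0.0072,0,0,0,0,0],
    [1,0.0085,0,0,0,0,0],
    [1,0.01,0,0,0,0,0],
    [1,0.01,0,0,0,0,0],
    [1,0.01,0,0,0,0,0]
  ]
}}

```text
clock: 4.03
position: [0.5228, -0.0232, 0.0511]
ee_rot: [0.895, 1.378, -0.896]
force: [-1.6, 0.2, 8.0]
width: 0.006
```

Request:
{"api": "step_arm", "payload": {
  "rows": [
    [1,0.001,0,0,0,0,0],
    [1,0.002,0,0,0,0,0],
    [1,0.003,0,0,0,0,0],
    [1,0.004,0,0,0,0,0],
    [1,0.005,0,0,0,0,0],
    [1,0.005,0,0,0,0,0],
    [1,0.005,0,0,0,0,0]
  ]
}}

```text
clock: 4.62
position: [0.5228, -0.0232, 0.0472]
ee_rot: [0.895, 1.378, -0.895]
force: [-2.8, -0.8, 9.8]
width: 0.003
```

Request:
{"api": "step_arm", "payload": {
  "rows": [
    [1,0.0006,0,0,0,0,0],
    [1,0.0012,0,0,0,0,0],
    [1,0.0018,0,0,0,0,0],
    [1,0.0018,0,0,0,0,0],
    [1,0.0018,0,0,0,0,0]
  ]
}}

```text
clock: 5.03
position: [0.5228, -0.0232, 0.0462]
ee_rot: [0.895, 1.378, -0.895]
force: [-4.6, -0.5, 14.7]
width: 0.007
```

The force rose from 9.8 to 14.7 N over the last millimetre, and the TCP is at 46.2 mm against 46 expected, so the seat is on its stop. Lifting straight up, slowly at first.

Request:
{"api": "step_arm", "payload": {
  "rows": [
    [1,-0.001,0,0,0,0,0],
    [1,-0.003,0,0,0,0,0],
    [1,-0.006,0,0,0,0,0],
    [1,-0.01,0,0,0,0,0],
    [1,-0.015,0,0,0,0,0],
    [1,-0.025,0,0,0,0,0],
    [1,-0.045,0,0,0,0,0],
    [1,-0.07,0,0,0,0,0],
    [1,-0.07,0,0,0,0,0],
    [1,-0.07,0,0,0,0,0],
    [1,-0.07,0,0,0,0,0]
  ]
}}

```text
clock: 5.95
position: [0.5225, -0.0233, 0.1012]
ee_rot: [0.895, 1.379, -0.896]
force: [0.4, -0.8, -0.6]
width: 0.004
```

```bash
python3 -c "
from h import *
to([.520,-.1216,.10]);d=save('side','side4',(190,150,320,280),4);W=cloud(d)
for r in range(194,204): print(r,W[r,250].round(3),np.load('pics/side2.npz')['range_z'][r,250]-d['range_z'][r,250])"
```

```text
clk 5.95 pos [ 0.5225 -0.0233  0.1012] F [ 0.37 -0.78 -0.64] shift [ 0.0015 -0.0528  0.111 ] w 0.0037801990255032832
194 [ 0.546 -0.086  0.039] -0.00045394897
195 [ 0.545 -0.084  0.037] 0.0006145239
196 [ 0.539 -0.042  0.053] 0.0010553598
197 [ 0.538 -0.037  0.053] -0.0009672642
198 [ 0.537 -0.031  0.053] -0.0012860298
199 [ 0.535 -0.023  0.054] -0.0010650158
200 [ 0.534 -0.014  0.055] 0.0034519434
201 [0.524 0.05  0.082] 0.0015978217
202 [0.523 0.054 0.081] 0.0029182434
203 [0.523 0.055 0.079] -0.003471315
```

View pics/side4.png

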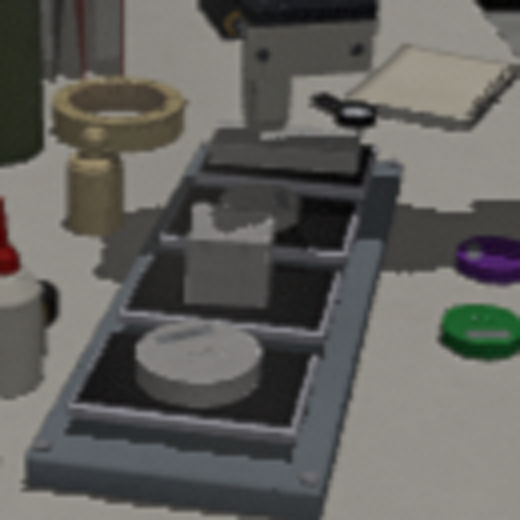

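The disc is back up with its top at about 54 mm, in the same place (crop 260,208). Next is the long bar, after a check of clearance to the bottle.

```bash
python3 -c "
from h import *
d=np.load('pics/top1.npz');W=cloud(d).reshape(-1,3)
m=(W[:,2]>.1)&(W[:,2]<.5)&(W[:,0]>.4)&(W[:,1]<.05)&(W[:,1]>-.35)&(W[:,0]<.8)
Q=W[m];i=np.argsort(Q[:,0])[:200:20];print(Q[i].round(3))"
```

```text
[[ 0.713 -0.189  0.171]
 [ 0.714 -0.195  0.139]
 [ 0.714 -0.186  0.143]
 [ 0.714 -0.193  0.138]
 [ 0.715 -0.197  0.105]
 [ 0.715 -0.18   0.161]
 [ 0.715 -0.183  0.135]
 [ 0.716 -0.177  0.139]
 [ 0.716 -0.177  0.143]
 [ 0.717 -0.175  0.137]]
```

Request:
{"api": "step_arm", "payload": {
  "rows": [
    [1,0,-0.02,0.04,0,0,0],
    [1,0,-0.04,0.08,0,0,0],
    [1,0,-0.0528,0.111,0,0,0],
    [1,0,-0.0528,0.111,0,0,0],
    [1,0,-0.0528,0.111,0,0,0],
    [1,0,-0.0528,0.111,0,0,0],
    [1,0,-0.0528,0.111,0,0,0]
  ]
}}

```text
clock: 6.58
position: [0.5201, -0.12, 0.1009]
ee_rot: [0.895, 1.38, -0.894]
force: [-0.2, -0.5, 0.6]
width: 0.005
```

```bash
python3 -c "
from h import *
to([.520,-.1216,.062])"
```

```text
clk 6.5833 pos [ 0.5201 -0.12    0.1009] F [-0.21 -0.46  0.61] shift [ 0.0486 -0.0009  0.0019] w 0.005373862125130084
```

The bottle is clear: its nearest surface is at x = 0.71. Descending to just above the bar.

Request:
{"api": "step_arm", "payload": {
  "rows": [
    [1,0.015,-0.0006,0.0014,0,0,0],
    [1,0.03,-0.0006,0.0014,0,0,0],
    [1,0.04,-0.0006,0.0014,0,0,0],
    [1,0.0475,-0.0006,0.0014,0,0,0],
    [1,0.0475,-0.0006,0.0014,0,0,0],
    [1,0.0475,-0.0006,0.0014,0,0,0],
    [1,0.0475,-0.0006,0.0014,0,0,0],
    [1,0.0475,-0.0006,0.0014,0,0,0]
  ]
}}

```text
clock: 7.25
position: [0.5207, -0.1227, 0.0639]
ee_rot: [0.896, 1.378, -0.895]
force: [-0.5, 0.5, 0.1]
width: 0.003
```

```bash
python3 -c "
from h import *
to([.520,-.1216,.050]);save('side','side5',(210,130,310,220),6)"
```

```text
clk 7.25 pos [ 0.5207 -0.1227  0.0639] F [-0.51  0.53  0.08] shift [ 0.0173 -0.0003 -0.0016] w 0.002837059543372655
```

View pics/side5.png

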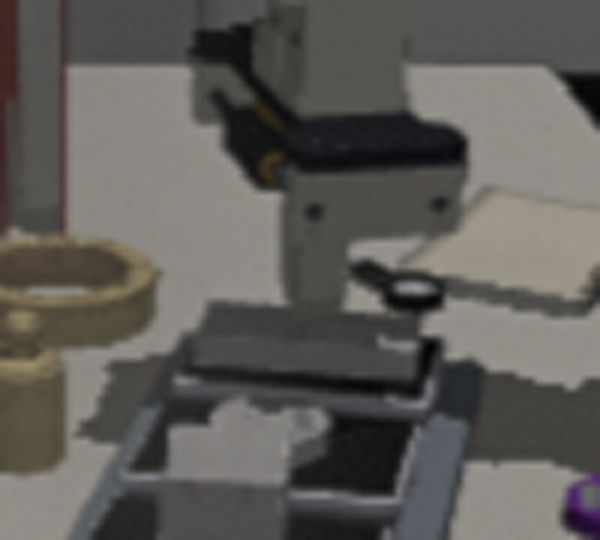

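The fingertip is over the middle of the bar, at crop (315,312). Pressing.

Request:
{"api": "step_arm", "payload": {
  "rows": [
    [1,0.002,0,-0.001,0,0,0],
    [1,0.004,0,-0.001,0,0,0],
    [1,0.0055,0,-0.001,0,0,0],
    [1,0.0067,0,-0.001,0,0,0],
    [1,0.0079,0,-0.001,0,0,0],
    [1,0.009,0,-0.001,0,0,0],
    [1,0.0102,0,-0.001,0,0,0],
    [1,0.0115,0,-0.001,0,0,0],
    [1,0.0125,0,-0.001,0,0,0],
    [1,0.0125,0,-0.001,0,0,0],
    [1,0.0125,0,-0.001,0,0,0]
  ]
}}

```text
clock: 8.22
position: [0.5199, -0.122, 0.0534]
ee_rot: [0.895, 1.379, -0.896]
force: [-1.6, -0.6, 4.9]
width: 0.003
```

Request:
{"api": "step_arm", "payload": {
  "rows": [
    [1,0.001,0,0,0,0,0],
    [1,0.002,0,0,0,0,0],
    [1,0.003,0,0,0,0,0],
    [1,0.0038,0,0,0,0,0],
    [1,0.0038,0,0,0,0,0],
    [1,0.0038,0,0,0,0,0]
  ]
}}

```text
clock: 8.72
position: [0.5199, -0.122, 0.0504]
ee_rot: [0.895, 1.379, -0.896]
force: [-1.4, -0.4, 6.6]
width: 0.003
```

Request:
{"api": "step_arm", "payload": {
  "rows": [
    [1,0.0006,0,0,0,0,0],
    [1,0.0012,0,0,0,0,0],
    [1,0.0016,0,0,0,0,0],
    [1,0.0016,0,0,0,0,0],
    [1,0.0016,0,0,0,0,0]
  ]
}}

```text
clock: 9.13
position: [0.52, -0.122, 0.0502]
ee_rot: [0.895, 1.378, -0.896]
force: [-7.0, 1.7, 21.2]
width: 0.001
```

This seat is on its stop too: 21 N, with no more travel at 50.2 mm. That's 0.2 mm above nominal, the same offset as on the first press. Lifting off and withdrawing.

Request:
{"api": "step_arm", "payload": {
  "rows": [
    [1,-0.001,0,0,0,0,0],
    [1,-0.003,0,0,0,0,0],
    [1,-0.006,0,0,0,0,0],
    [1,-0.01,0,0,0,0,0],
    [1,-0.015,0,0,0,0,0],
    [1,-0.03,0,0,0,0,0],
    [1,-0.06,0,0,0,0,0],
    [1,-0.1,0,0,0,0,0],
    [1,-0.14,0,0,0,0,0],
    [1,-0.18,0,0,0,0,0],
    [1,-0.2,0,0,0,0,0],
    [1,-0.2,0,0,0,0,0]
  ]
}}

```text
clock: 10.13
position: [0.5222, -0.1222, 0.2132]
ee_rot: [0.897, 1.372, -0.893]
force: [-0.4, -0.5, 0.3]
width: 0.005
```

Request:
{"api": "step_arm", "payload": {
  "rows": [
    [1,-0.03,-0.2,0.2,0,0,0],
    [1,-0.03,-0.2,0.2,0,0,0],
    [1,-0.03,-0.3,0.25,0,0,0],
    [1,-0.03,-0.3,0.25,0,0,0],
    [1,-0.03,-0.3,0.25,0,0,0],
    [1,-0.03,-0.3,0.25,0,0,0],
    [1,-0.03,-0.3,0.25,0,0,0],
    [1,-0.03,-0.3,0.25,0,0,0],
    [1,-0.03,-0.3,0.25,0,0,0],
    [1,-0.03,-0.3,0.25,0,0,0],
    [1,-0.03,-0.3,0.25,0,0,0],
    [1,-0.03,-0.3,0.25,0,0,0]
  ]
}}

```text
clock: 11.13
position: [0.3828, -0.4007, 0.2325]
ee_rot: [0.895, 1.38, -0.893]
force: [0.5, -0.1, 0.5]
width: 0.004
```

Run:
```python
from h import *
to([.52,-.12,.05])
d=save('top','top6',(130,100,330,250),4); W=cloud(d); a=np.load('pics/top1.npz'); W0=cloud(a)
for u,v in((158,175),(193,174),(242,177),(284,178),(284,165),(284,195)):
    f=lambda w:np.median(w[v-2:v+3,u-2:u+3,2]).round(4)
    print(u,v,f(W0),f(W))
D=cv2.absdiff(d['pixels'],a['pixels']).max(2)[100:250,130:330]; D=cv2.medianBlur(D,3); print((D>40).sum(),np.argwhere(D>40)[:10]+[100,130])
save('side','side6',(190,150,320,280),4)
```

```text
clk 11.1333 pos [ 0.3828 -0.4007  0.2325] F [ 0.48 -0.1   0.53] shift [ 0.2284  0.2998 -0.2499] w 0.004201622901465605
158 175 0.0572 0.0569
193 174 0.0823 0.0816
242 177 0.0545 0.054
284 178 0.0578 0.0576
284 165 0.0584 0.0584
284 195 0.0583 0.0576
0 []
```

View pics/top6.png

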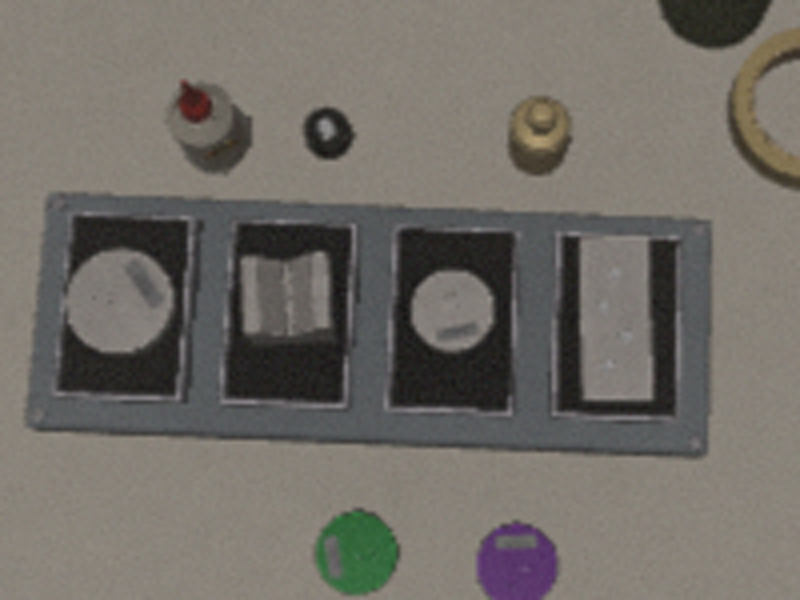

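View pics/side6.png

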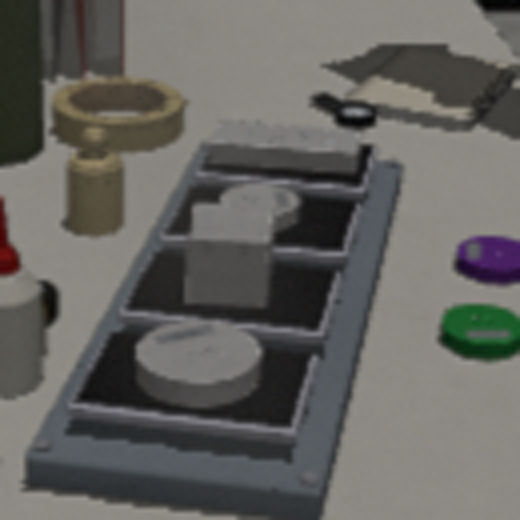

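All four blocks are up and where they were: large disc (118,301), vee (286,294), small disc (452,311) and bar (617,319) in the top crop. The image differences show no change. Handing in.

```bash
python3 -c "
from cell import arm
print(arm.sign_off())"
```

```text
the job is handed in; nothing more can be done
None
```

I pressed the small round block down to its stop and let it spring back, then did the same with the long rectangular block. I then withdrew the arm and handed the job in at about 11 s.

- **Small round block:** the force reached 14.7 N with the fingertips at 46.2 mm (46 mm expected at the stop).
- **Long block:** the force reached 21.2 N with the fingertips at 50.2 mm (50 mm expected). That is above the 5–10 N needed at the stop but below the 30 N limit.
- **Last checks:** both block tops are back at their starting heights, within about 0.7 mm. The before and after top views show no shift of the blocks or of the things around the stand within that crop. I did not compare the magnifier in the top view, but the arm stayed clear of it. The arm is well clear and touching nothing.
- **Failed or disagreeing checks:** none. While pressing there was a sideways force of up to about 7 N, but the fingertips and blocks did not move.

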